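Prop the mirror lid for the table camera

TASK

The little red bauble inside the closed wooden gift case is to be filmed by way of the mirror in the case's lid. Pick up the palette knife from its rest, slip its blade into the notch in the case's wall, lever the lid up with the blade, and tilt it until the camera on the column sees the bauble's metal cap in the middle of the lid's round mirror. Finish while holding the lid still at that angle on the blade, with the knife in the gripper; touch the lid with nothing but the knife, and leave the camera and the other things on the table where they are.

Things in the scene. Friction and masses are not known exactly. Their poses are not given: they have to be found in the camera images.
- knife_mid (a point): Centre of the palette knife's wooden handle, 36 mm above the table: it lies level, loose on a low rest (two cross bars, 60 mm clear between them; grip the handle there). Handle 90 long x 16 wide x 16 high mm; steel blade 85 long, 14 wide, 3 thick mm, flat and level, on the handle's centre line. x axis from handle to blade tip, z up. About 50 g.
- knife_tip (a point): End of the palette knife's blade, mid thickness: 130 mm ahead of knife_mid along the knife's x axis.
- knife: The palette knife as a whole; origin 8 mm below knife_mid, same axes.
- case: Open-topped pale wooden gift case, fixed: 150 (its x) x 130 (its y) x 80 mm high to the rim, walls and floor 5 mm; origin at the centre of its underside. Its -x wall faces the robot roughly, its +y front faces the camera; the lid's hinge line lies along the top of its -y wall (y = -65, z = 80 mm, parallel to x). The inside is empty above 45 mm.
- notch (a point): Centre of the notch cut through the case's -x wall just under the closed lid, on the wall's outer face: in case axes at (-75, 36, 72) mm. 38 mm wide along y, 16 mm high (64 mm above the table up to the lid's underside); a blade goes in along the case's +x.
- cap (a point): Top of the small metal cap (10 mm wide) of the red bauble (27 mm) that is fixed in a cup in the case: the marker to be seen. In case axes at (0, -2, 40) mm.
- lid_hinge (a joint): Opening angle of the lid, rad: 0 closed (as at the start), growing as its front (+y) edge rises, stop at 1.6. A light spring and its weight shut it if it is let go; it needs about 1 N at its front part to keep it up.
- lid: Wooden lid, 150 x 130 x 6 mm, about 130 g; its origin on the hinge line (mid length) at the level of the lid's underside; x along the hinge, y from the hinge to the front edge, z out of its upper side. Its underside carries a flush round mirror 44 mm across.
- mirror (a point): Centre of the round mirror, in the underside of the lid, 75 mm from the hinge line; the mirror's plane is the lid's underside and holds the hinge line.
- lens (a point): Centre of the front lens of the black table camera (56 x 26 x 40 mm) on a column with a round foot, standing in front (+y) of the case, looking back at it; lens 90 to 230 mm above the table. It sees the cap in the middle of the mirror when light from the cap, mirrored at the mirror's centre in the lid's plane, goes to the lens.
- sightline: Not a visible thing, only a reading: origin at the mirror's centre, y axis along the line on which the cap's light leaves the mirror's centre at the lid's present angle (in the plane across the hinge), x along the hinge. The lens is on it when the lens's z in this frame is 0; it turns about 1.5 rad per rad of lid.
- spool: White thread spool, 40 x 40 mm, bystander; origin under its centre.
- bowl: Clear bowl, 100 mm across, 45 mm high, bystander; origin under its centre.
- glue: White glue bottle, 50 mm across, 140 mm high, bystander; origin under its centre.
- paint_a: Small paint jar, 44 mm across, 50 mm high, bystander; origin under its centre.
- paint_b: Small paint jar, 44 mm across, 50 mm high, bystander; origin under its centre.
- pencil: Orange pencil, 120 mm long, 8 mm thick, bystander; origin under its centre.
- stamp: Wooden stamp block, 35 x 50 x 30 mm, bystander; origin under its centre.
Mind the look-alikes: they are no part of the job. What is shaped like the case but turquoise or yellow is not meant.

How it is judged:
By the outcome, as a careful person would: the job done as asked, in the order asked, and still so for the second after the job is handed in, while the arm keeps its last pose, push and grip.
It also fails if it takes over 45 s, if anything falls off the work surface, if the arm or the gripper's body presses on something with over 40 N, if the wrist force passes 120 N, or if a joint passes its speed limit or range.

ROBOT

A 6-joint arm with a two-finger parallel gripper is mounted at the origin on the work surface. World frame = base frame: x ahead of the robot, y to its left, z up, the work surface at z = 0. Lengths are in m, angles in rad, forces in N, time in s.
With the tool pointing down it reaches from about 0.35 to 0.925 m from the base axis. Payload 6.4 kg.
Tool frame: the origin (TCP) lies between the finger pads; the fingertips stand 17 mm ahead of it and the grasp point (between the pads) lies 2 mm behind it; z points along the fingers, y is the line along which they close (so a half turn about z gives the same grasp; the last joint's range is limited). The gripper opens to 85 mm and grips with 20 to 120 N. Pads are 22 mm wide; open, the fingers measure 114 mm over their backs; the gripper's body (76 mm by 85 mm) begins 54 mm behind the grasp point. The pads swing forward as they close: fully open they stand 13 mm farther back than shut.
Start: joints at [1.027, 0.245, 1.558, -0, 1.339, -0.174], TCP at [0.235, 0.606, 0.248] pointing down, gripper open.
Joint ranges: [-3.13, 3.13], [-1.02, 2.26], [0.13, 2.54], [-0.95, 4.09], [0.21, 2.88], [-2.74, 2.74]. Speed limits (rad/s): [2.57, 2.57, 3.14, 3.14, 3.14, 3.14].

INTERFACE

Orientations are given as a unit quaternion [w, x, y, z].
In Python, from plant import ctrl, imaging gives the robot as it stands.
- The arm moves only by the shell command python3 -m jog 'ROWS' [FORCE]. ROWS is JSON, a list of rows, each a list of 3 entries, a list of its own where there are three numbers: the turn, a rotation vector about the tool's x, y, z normalised to -1 to 1, where 1 is pi/4 rad, then the shift along the tool's x, y, z normalised to -1 to 1, where 1 is 0.03 m, then the closure, from 0 (fully open) to 1 (shut). A call has 1 to 8 rows; each row shifts and turns the commanded pose from where the row before left it, along the tool's axes as they then stand; what a row does not reach is not made up. A row lasts 1/12 s, in which the tool goes at most 41.7 mm and 7.16 degrees, less where a joint would pass 70% of its speed; a pose out of reach is approached as far as the arm can. A call with a number of a shift or a turn outside -1 to 1 is refused whole. A call with a gripper value outside its range is refused whole. The fingers move at their own pace and stop on an object; FORCE is the grip in N (left out, the last holds). Time passes only in rows, so rows that do not move let the fingers close. It gives the time, the measured TCP pose, the force, the opening and the grip force at its end, in the units of the state.
- ctrl.observe(): the state, without advancing time (a new reading comes with each control period).
- imaging.snapshot(name): name is "scene" or "top"; returns a dict with "color" (384x512x3 uint8, red, green, blue), "depth" (384x512 float32, m along the optical axis (not along the pixel's ray), 0 where there is no reading), "K" (3x3 intrinsics, pixels), "R" (3x3) and "t" (3): a world point X has camera coordinates R X + t. Camera axes: x right, y down, z forward; pixel columns grow to the right and rows downward; lengths in m; the calibration is good to about 2 mm. A picture is of the moment at which its call begins.
- ctrl.sign_off(): hands the job in; it is judged then, once.
The state is a dict: "clock": time; "joint_positions": joint angles; "joint_vel": joint speeds; "effort": joint torques, N m; "eef_pos": TCP position; "ee_rot": TCP orientation; "wrist_force": force on the tool from outside, world axes, zero at the start; "wrist_torque": the same for the moment, N m; "opening": opening from 0.0 (shut) to 1.0 (fully open); "gripper_force": force on a finger pad.
Only numpy, scipy, OpenCV 4.12 (cv2) and the standard library are available. Lean on these libraries where they do the work, as an engineer would, in place of code of your own. Each camera call takes 0.05 s, during which the arm holds its last target. There are 200 camera calls.

## Working session

There is one attempt and no reset: what is moved stays moved. The work goes in short steps, Python scripts to look and compute and a shell command to move; the robot and the scene stay as the last step left them, time stands still between calls to the robot, and variables do not carry over. Pictures are saved under pics/ and viewed, at most 10 in all, crops included, and the job is handed in when it is done.

```bash
mkdir -p pics; cat > h.py <<'E'
import numpy as np,cv2
from plant import ctrl,imaging
def snap(n):
    s=imaging.snapshot(n); np.savez(f'/tmp/{n}.npz',**s); return s
def pts(s):
    d=s['depth'];v,u=np.indices(d.shape);K=s['K']
    c=np.stack([(u-K[0,2])/K[0,0]*d,(v-K[1,2])/K[1,1]*d,d],-1)
    return (c-s['t'])@s['R']   # R^T (c-t)
E
python3 - <<'E'
from h import *
for n in('scene','top'):
    s=snap(n); cv2.imwrite(f'pics/{n}0.png',cv2.resize(s['color'][:,:,::-1],(800,600)))
    print(n,s['K'][0,0],-s['R'].T@s['t'])
o=ctrl.observe();print(o['eef_pos'],o['ee_rot'],o['opening'],o['clock'])
E
```

```text
scene 428.5308775620456 [ 0.95577881 -0.71995456  0.78332418]
top 461.0173515612474 [ 0.33789254 -0.04842054  1.26788951]
[0.23468705 0.60566115 0.24728615] [-2.93880527e-04  1.83845540e-01  9.82954770e-01 -8.06749393e-04] 0.9996060501711626 0.1
```

View pics/scene0.png

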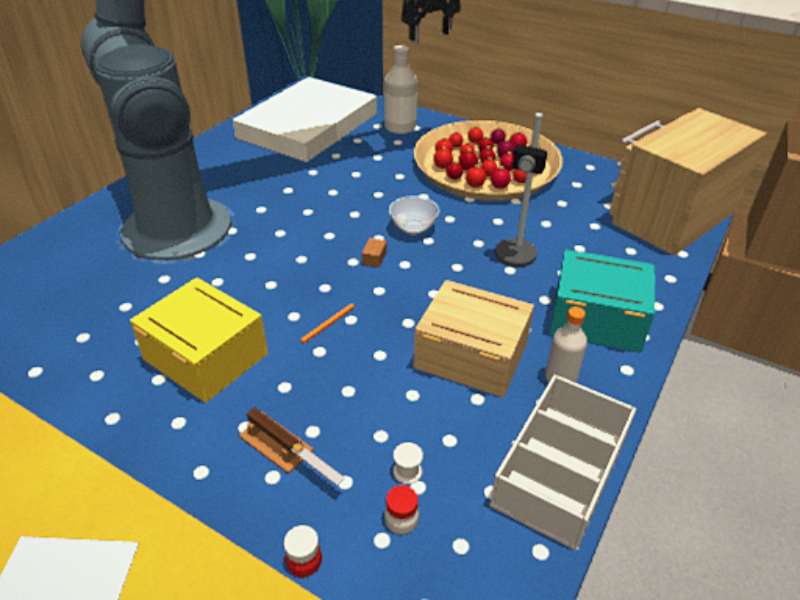

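View pics/top0.png

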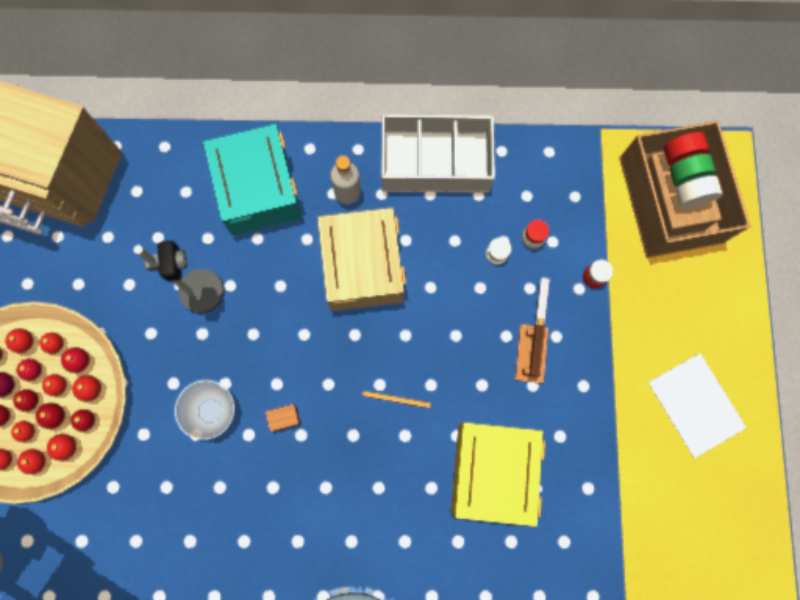

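Scene view: the three look-alike cases are yellow (200,335), turquoise (605,300) and pale wood (473,335). The pale wooden one is meant: its colour matches, and its front faces the camera on the column (530,160). The knife lies at (295,450) on its rest. In the top view the case is at (360,258), the knife at (540,330) and the camera at (170,260).

```bash
cat > m.py <<'E'
from h import *
s=dict(np.load('/tmp/top.npz'));P=pts(s);c=s['color']
def box(u0,v0,u1,v1,z0,z1):
    k=.64;m=np.zeros(P.shape[:2],bool);m[int(v0*k):int(v1*k),int(u0*k):int(u1*k)]=1
    return m&(P[...,2]>z0)&(P[...,2]<z1)&(s['depth']>0)
def rep(n,m):
    q=P[m]; (cx,cy),(w,h),a=cv2.minAreaRect((q[:,:2]*1000).astype(np.float32))
    print(n,m.sum(),'c',round(cx,1),round(cy,1),'size',round(w),round(h),'ang',round(a,2),'mean',(q.mean(0)*1000).round(1),'z',np.percentile(q[:,2]*1000,[5,50,95]).round(1))
rep('lid',box(300,195,420,320,.08,.095))
rep('lidall',box(300,195,420,320,.08,.12))
hsv=cv2.cvtColor(c,cv2.COLOR_RGB2HSV)
kb=box(505,270,560,390,.03,.06); rep('knife',kb)
h_=box(505,322,560,390,.038,.06); rep('handle',h_)
b_=box(520,270,560,320,.025,.06); rep('blade',b_)
q=P[kb][:,:2];vx,vy,x0,y0=cv2.fitLine((q*1000).astype(np.float32),cv2.DIST_HUBER,0,.01,.01).ravel();print('axis',np.degrees(np.arctan2(vy,vx)),x0,y0)
t=(q*1000-[x0,y0])@[vx,vy];print('ends',t.min(),t.max())
rep('cam',box(130,225,200,290,.1,.4))
m=box(130,225,225,320,.05,.4)
for z in range(5,40,2):
    w=m&(P[...,2]>z/100)&(P[...,2]<z/100+.02)
    if w.sum():print(z,w.sum(),P[w].mean(0).round(3),P[w].min(0).round(3),P[w].max(0).round(3))
rep('foot',box(170,260,230,320,.004,.03))
s2=dict(np.load('/tmp/scene.npz'));c2=s2['color']
a=cv2.resize(c2[170:260,255:350,::-1],(400,379));b=cv2.resize(c2[80:180,305:365,::-1],(240,379))
d=cv2.resize(c[165:255,320:365,::-1],(155,379))
cv2.imwrite('pics/crop1.png',np.hstack([a,b,d]))
E
python3 m.py
```

```text
lid 2703 c 666.5 -7.4 size 151 136 ang 7.44 mean [664.7  -5.9  85.4] z [81.5 85.4 89.2]
lidall 2703 c 666.5 -7.4 size 151 136 ang 7.44 mean [664.7  -5.9  85.4] z [81.5 85.4 89.2]
knife 382 c 552.2 -315.1 size 21 175 ang 81.85 mean [ 545.2 -315.1   41. ] z [33.5 41.2 47.3]
handle 213 c 512.3 -311.3 size 17 95 ang 81.75 mean [ 511.4 -310.5   43.9] z [39.  44.2 48.2]
blade 135 c 602.6 -324.4 size 15 72 ang 82.83 mean [ 603.  -324.    37.4] z [33.1 37.6 41.4]
axis -8.760617 548.0999 -315.43213
ends -83.5070604905533 91.4682220813399
cam 538 c 614.7 279.0 size 52 56 ang 50.8 mean [613.5 278.9 227.4] z [203.5 226.8 278.4]
5 13 [0.611 0.297 0.059] [0.608 0.294 0.05 ] [0.616 0.302 0.069]
7 11 [0.611 0.296 0.082] [0.608 0.293 0.072] [0.617 0.3   0.09 ]
9 11 [0.61  0.298 0.098] [0.608 0.294 0.091] [0.613 0.302 0.109]
11 1 [0.608 0.301 0.112] [0.608 0.301 0.112] [0.608 0.301 0.112]
17 1 [0.608 0.301 0.187] [0.608 0.301 0.187] [0.608 0.301 0.187]
19 44 [0.604 0.272 0.204] [0.588 0.254 0.194] [0.642 0.309 0.21 ]
21 355 [0.615 0.276 0.224] [0.588 0.253 0.211] [0.645 0.313 0.23 ]
23 77 [0.615 0.282 0.233] [0.592 0.264 0.23 ] [0.642 0.303 0.248]
25 19 [0.612 0.297 0.26 ] [0.608 0.294 0.25 ] [0.618 0.302 0.269]
27 37 [0.613 0.299 0.28 ] [0.608 0.294 0.271] [0.621 0.305 0.287]
foot 673 c 619.8 285.4 size 105 105 ang 3.01 mean [615.  278.3  11.6] z [ 4.9 11.8 16.6]
```

View pics/crop1.png

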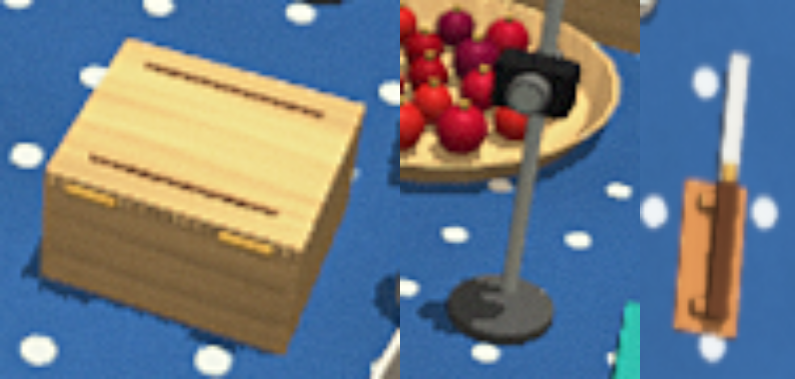

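The crop confirms the pale case with its hinges on the -y side. The lens is the grey disc on the column at scene pixel (337,105). The knife's handle is centred near (511,-310) mm, with its axis at about -8.6°. I'll move above the knife now.

```bash
python3 -m jog '[[[0,0,-0.14],[0,0,0],0],[[0,0,-0.14],[0,0,0],0],[[0,0,0],[-0.48,-1,0],0],[[0,0,0],[-0.48,-1,0],0],[[0,0,0],[-0.48,-1,0],0],[[0,0,0],[-0.48,-1,0],0],[[0,0,0],[-0.48,-1,0],0],[[0,0,0],[-0.48,-1,0],0]]'
python3 -m jog '[[[0,0,0],[-0.48,-1,0],0],[[0,0,0],[-0.48,-1,0],0],[[0,0,0],[-0.48,-1,0],0],[[0,0,0],[-0.48,-1,0],0],[[0,0,0],[-0.48,-1,0],0],[[0,0,0],[-0.48,-1,0],0],[[0,0,0],[-0.48,-1,0],0],[[0,0,0],[-0.48,-1,0],0]]'
python3 -m jog '[[[0,0,0],[-0.48,-1,0],0],[[0,0,0],[-0.48,-1,0],0],[[0,0,0],[-0.48,-1,0],0],[[0,0,0],[-0.48,-1,0],0],[[0,0,0],[-0.48,-1,0],0],[[0,0,0],[-0.48,-1,0],0],[[0,0,0],[-0.48,-1,0],0],[[0,0,0],[-0.48,-1,0],0]]'
```

```text
clock: 0.77
eef_pos: [0.2934, 0.4135, 0.2477]
ee_rot: [-0.0, 0.075, 0.997, -0.0]
wrist_force: [1.4, 0.7, 0.4]
opening: 1.001
gripper_force: 0.0
clock: 1.43
eef_pos: [0.3714, 0.1592, 0.248]
ee_rot: [-0.0, 0.075, 0.997, -0.0]
wrist_force: [-0.3, 0.8, 0.3]
opening: 1.001
gripper_force: 0.0
clock: 2.1
eef_pos: [0.4495, -0.0955, 0.248]
ee_rot: [-0.0, 0.075, 0.997, 0.0]
wrist_force: [-0.1, -0.4, -0.3]
opening: 1.003
gripper_force: 0.0
```

```bash
cat > m2.py <<'E'
from h import *
from scipy.optimize import brentq
from m import P,box,s
# lid edges
m=box(300,195,420,320,.079,.095); q=P[m]*1000
best=None
for a in np.radians(np.arange(-2,14,.25)):
    R=np.array([[np.cos(a),np.sin(a)],[-np.sin(a),np.cos(a)]]);w=q[:,:2]@R.T
    lo,hi=np.percentile(w,1.0,0),np.percentile(w,99.0,0)
    A=np.prod(hi-lo)
    if best is None or A<best[0]:best=(A,np.degrees(a),hi-lo,R.T@((hi+lo)/2))
print('lid fit',best)
s2=dict(np.load('/tmp/scene.npz'));P2=pts(s2)
print('scene lid',[ (P2[v,u]*1000).round(1) for u,v in((300,195),(315,200),(285,195))])
for v in range(98,113,3): print([tuple((P2[v,u]*1000).round().astype(int))+tuple(s2['color'][v,u]) for u in range(329,349,3)])
E
python3 m2.py | grep -v "^[0-9]"; sed -n 1,1p /dev/null
```

```text
lid 2703 c 666.5 -7.4 size 151 136 ang 7.44 mean [664.7  -5.9  85.4] z [81.5 85.4 89.2]
lidall 2703 c 666.5 -7.4 size 151 136 ang 7.44 mean [664.7  -5.9  85.4] z [81.5 85.4 89.2]
knife 382 c 552.2 -315.1 size 21 175 ang 81.85 mean [ 545.2 -315.1   41. ] z [33.5 41.2 47.3]
handle 213 c 512.3 -311.3 size 17 95 ang 81.75 mean [ 511.4 -310.5   43.9] z [39.  44.2 48.2]
blade 135 c 602.6 -324.4 size 15 72 ang 82.83 mean [ 603.  -324.    37.4] z [33.1 37.6 41.4]
axis -8.760617 548.0999 -315.43213
ends -83.5070604905533 91.4682220813399
cam 538 c 614.7 279.0 size 52 56 ang 50.8 mean [613.5 278.9 227.4] z [203.5 226.8 278.4]
foot 673 c 619.8 285.4 size 105 105 ang 3.01 mean [615.  278.3  11.6] z [ 4.9 11.8 16.6]
lid fit (np.float64(19345.659950534166), np.float64(7.499999999999999), array([147.79189906, 130.89797258]), array([665.59916956,  -6.48109004]))
scene lid [array([645.8,  11.6,  85.7]), array([685. ,  14.4,  85.8]), array([615.3,  -9.5,  87.3])]
[(np.int64(595), np.int64(261), np.int64(221), np.uint8(7), np.uint8(11), np.uint8(16)), (np.int64(602), np.int64(265), np.int64(221), np.ui
[... 2282 characters left out ...]
64(645), np.int64(271), np.int64(204), np.uint8(0), np.uint8(0), np.uint8(0))]
[(np.int64(507), np.int64(515), np.int64(31), np.uint8(150), np.uint8(15), np.uint8(10)), (np.int64(519), np.int64(514), np.int64(35), np.uint8(214), np.uint8(29), np.uint8(20)), (np.int64(528), np.int64(517), np.int64(36), np.uint8(159), np.uint8(41), np.uint8(41)), (np.int64(614), np.int64(294), np.int64(174), np.uint8(90), np.uint8(94), np.uint8(86)), (np.int64(631), np.int64(267), np.int64(192), np.uint8(42), np.uint8(36), np.uint8(35)), (np.int64(638), np.int64(271), np.int64(193), np.uint8(0), np.uint8(0), np.uint8(0)), (np.int64(547), np.int64(590), np.int64(6), np.uint8(225), np.uint8(193), np.uint8(124))]
```

```bash
python3 -m jog '[[[0,0,0],[-0.44,-0.97,0],0],[[0,0,0],[-0.44,-0.97,0],0],[[0,0,0],[-0.44,-0.97,0],0],[[0,0,0],[-0.44,-0.97,0],0],[[0,0,0],[-0.44,-0.97,0],0],[[0,0,0],[-0.44,-0.97,0],0],[[0,0,0],[-0.44,-0.97,0],0],[[0,0,0],[0,0,0],0]]'
python3 -m jog '[[[0,0,0],[0,0,1],0],[[0,0,0],[0,0,1],0],[[0,0,0],[0,0,1],0],[[0,0,0],[0,0,1],0],[[0,0,0],[0,0,0],0]]'
python3 - <<'E'
from h import *
a=snap('scene')['color'];b=snap('top')['color']
a=cv2.resize(a[200:340,120:260,::-1],(420,420));b=cv2.resize(b[150:270,290:400,::-1],(380,420))
cv2.imwrite('pics/g1.png',np.hstack([a,b]))
E
```

```text
clock: 2.77
eef_pos: [0.5108, -0.3136, 0.2476]
ee_rot: [-0.0, 0.077, 0.997, -0.001]
wrist_force: [0.4, -1.0, 0.5]
opening: 0.998
gripper_force: 0.0
clock: 3.18
eef_pos: [0.5068, -0.3055, 0.121]
ee_rot: [-0.005, 0.075, 0.997, 0.004]
wrist_force: [-1.2, 1.6, -1.1]
opening: 1.005
gripper_force: 0.0
```

View pics/g1.png

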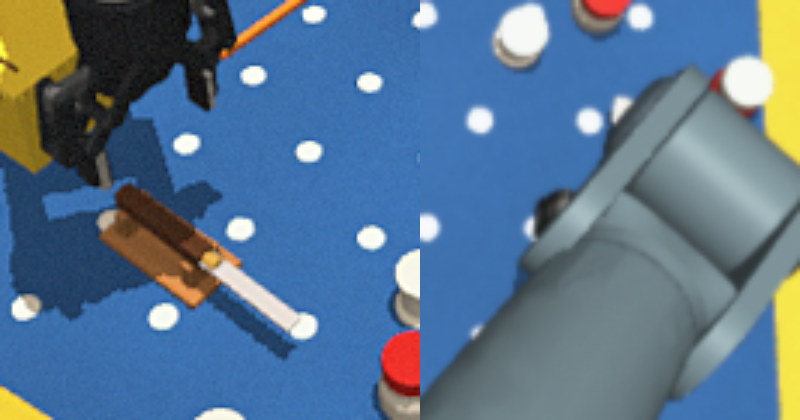

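The picture shows the gripper straddling the handle line, with the yellow case clear behind it. I'll check that the pose has settled before descending.

```bash
python3 -m jog '[[[0,0,0],[0,0,0.5],0],[[0,0,0],[0,0,0.5],0],[[0,0,0],[0,0,0],0],[[0,0,0],[0,0,0],0],[[0,0,0],[0,0,0],0]]'; python3 -c "
from h import *;o=ctrl.observe();print(o['eef_pos'],o['ee_rot'],o['joint_positions'])"
```

```text
clock: 3.7
eef_pos: [0.5117, -0.3099, 0.1007]
ee_rot: [0.001, 0.075, 0.997, -0.001]
wrist_force: [-0.5, 0.5, 0.6]
opening: 0.998
gripper_force: 0.0
[ 0.51166525 -0.30992866  0.10072444] [ 0.00141942  0.07480376  0.99719664 -0.0011123 ] [-7.33967925e-01  2.98692242e-01  1.78499086e+00 -2.31539683e-05
  1.05430296e+00 -2.15500521e+00]
```

```bash
python3 -m jog '[[[0,0,0],[0,0,0.7],0],[[0,0,0],[0,0,0.7],0],[[0,0,0],[0,0,0.65],0],[[0,0,0],[0,0,0],0],[[0,0,0],[0,0,0],0],[[0,0,0],[0,0,0],0]]'; python3 -m jog '[[[0,0,0],[0,0,0],1],[[0,0,0],[0,0,0],1],[[0,0,0],[0,0,0],1],[[0,0,0],[0,0,0],1],[[0,0,0],[0,0,0],1],[[0,0,0],[0,0,0],1],[[0,0,0],[0,0,0],1],[[0,0,0],[0,0,0],1]]' 80;python3 -m jog '[[[0,0,0],[0,0,0],1],[[0,0,0],[0,0,0],1],[[0,0,0],[0,0,0],1],[[0,0,0],[0,0,0],1]]' 80
```

```text
clock: 4.2
eef_pos: [0.5117, -0.31, 0.0389]
ee_rot: [0.001, 0.075, 0.997, -0.001]
wrist_force: [-0.2, -0.5, 0.3]
opening: 0.998
gripper_force: 0.0
clock: 4.87
eef_pos: [0.5109, -0.3093, 0.0373]
ee_rot: [0.0, 0.075, 0.997, -0.0]
wrist_force: [0.3, 0.1, 4.0]
opening: 0.171
gripper_force: 78.6
clock: 5.2
eef_pos: [0.5109, -0.3093, 0.0372]
ee_rot: [0.0, 0.075, 0.997, -0.0]
wrist_force: [0.0, -0.1, 4.8]
opening: 0.165
gripper_force: 78.7
```

```bash
python3 -m jog '[[[0,0,0],[0,0,-0.5],1],[[0,0,0],[0,0,-0.7],1],[[0,0,0],[0,0,-0.8],1],[[0,0,0],[0,0,-0.8],1],[[0,0,-0.12],[0,0,-0.2],1],[[0,0,-0.12],[0,0,0],1],[[0,0,-0.12],[0,0,0],1],[[0,0,0],[0,0,0],1]]'; python3 -m jog '[[[0,0,0],[-0.5,0.5,0],1],[[0,0,0],[0,0.5,0],1],[[0,0,0],[0,0.8,0],1],[[0,0,0],[0,0.8,0],1],[[0,0,0],[0,0.4,0],1],[[0,0,0],[0,0,0],1],[[0,0,0],[0,0,0],1],[[0,0,0],[0,0,0],1]]'
python3 - <<'E'
from h import *
o=ctrl.observe();print(o['eef_pos'],o['ee_rot'])
for n in('scene','top'):
    s=snap(n); cv2.imwrite(f'pics/{n}1.png',s['color'][:,:,::-1])
a=cv2.imread('pics/scene1.png')[120:380,60:360];b=cv2.imread('pics/top1.png')[100:300,180:430]
cv2.imwrite('pics/g2.png',np.hstack([cv2.resize(a,(400,347)),cv2.resize(b,(400,347))]))
E
```

```text
clock: 5.87
eef_pos: [0.5101, -0.3086, 0.126]
ee_rot: [-0.0, -0.067, 0.998, 0.001]
wrist_force: [0.7, 0.1, -1.5]
opening: 0.174
gripper_force: 78.1
clock: 6.53
eef_pos: [0.5137, -0.2186, 0.127]
ee_rot: [0.0, -0.066, 0.998, -0.0]
wrist_force: [0.7, 0.8, -0.1]
opening: 0.17
gripper_force: 78.1
[ 0.51365925 -0.21856602  0.12695626] [ 1.82238623e-04 -6.60371724e-02  9.97817082e-01 -3.60723301e-04]
```

View pics/g2.png

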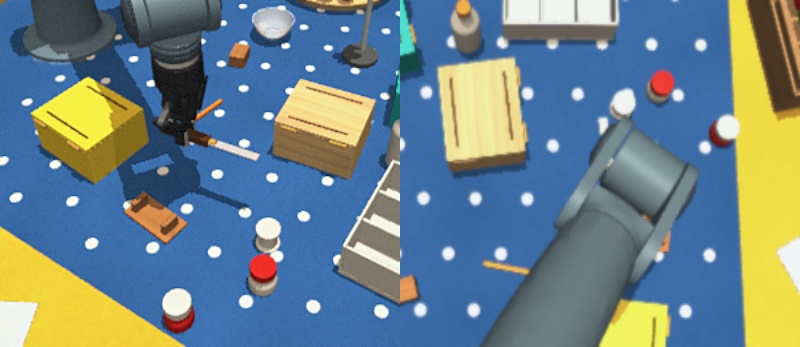

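The knife is held level, with its blade at scene pixels (217–254, 227–239) and the empty rest behind. I'll measure the blade in the tool frame.

```bash
cat > k.py <<'E'
from h import *
from scipy.spatial.transform import Rotation as Ro
def knife(s,o,marg=.0):
    P=pts(s);q=o['ee_rot'];R=Ro.from_quat([q[1],q[2],q[3],q[0]]).as_matrix()
    L=(P-o['eef_pos'])@R*1000   # tool coords
    m=(s['depth']>0)&(L[...,0]<-15)&(L[...,0]>-150)&(abs(L[...,1])<25)&(abs(L[...,2])<20)
    return L[m],m
if __name__=='__main__':
    s=dict(np.load('/tmp/scene.npz'));o=ctrl.observe()
    L,m=knife(s,o);print(len(L),L.min(0),L.max(0))
    for a in range(-150,-15,15):
        w=L[(L[:,0]>a)&(L[:,0]<=a+15)]
        if len(w):print(a+7,len(w),np.median(w,0).round(1),np.percentile(w[:,1],[5,95]).round(1))
    print(np.percentile(L[:,0],[0.5,2]))
E
python3 k.py
```

```text
350 [-128.23518396   -8.91090289   -9.60345803] [-15.05091371   8.63086433   7.86569764]
-128 25 [-1.242e+02  3.000e-01 -1.000e-01] [-6.1  8. ]
-113 39 [-112.5   -1.2   -0.7] [-7.1  6. ]
-98 40 [-96.8  -0.1  -0.4] [-5.5  7.1]
-83 38 [-82.2  -0.3  -0.5] [-6.3  6.1]
-68 35 [-68.5  -1.2  -0.8] [-6.4  6.7]
-53 42 [-53.2  -1.5  -2. ] [-6.2  5.1]
-38 66 [-37.3  -5.1  -5.2] [-8.2  5.5]
-23 65 [-22.4  -5.5  -6. ] [-8.2  6.1]
[-127.81432268 -125.98759609]
```

```bash
python3 -m jog '[[[0,0,0],[0.4,0.5,0],1],[[0,0,0],[0.4,0.9,0],1],[[0,0,0],[0.4,1,0],1],[[0,0,0],[0.4,1,0],1],[[0,0,0],[0.38,1,0],1],[[0,0,0],[0.2,1,0],1],[[0,0,0],[0,1,0],1],[[0,0,0],[0,0.7,0],1]]'; python3 -m jog '[[[0,0,0],[0,0.45,0],1],[[0,0,0],[0,0,0.6],1],[[0,0,0],[0,0,0.7],1],[[0,0,0],[0,0,0.5],1],[[0,0,0],[0,0,0],1],[[0,0,0],[0,0,0],1],[[0,0,0],[0,0,0],1],[[0,0,0],[0,0,0],1]]'
python3 - <<'E'
from h import *
from k import knife
from scipy.spatial.transform import Rotation as Ro
o=ctrl.observe();print(o['eef_pos'],o['ee_rot'],o['joint_positions'])
s=snap('scene');t=snap('top')
cv2.imwrite('pics/g3.png',np.hstack([cv2.resize(s['color'][150:270,190:360,::-1],(450,318)),cv2.resize(t['color'][110:250,180:330,::-1],(340,318))]))
for n,x in(('s',s),('t',t)):
    L,m=knife(x,o)
    for a in(-130,-110,-90,-70):
        w=L[(L[:,0]>a)&(L[:,0]<=a+20)]
        if len(w):print(n,a,len(w),np.median(w,0).round(1))
E
```

```text
clock: 7.3
eef_pos: [0.4198, -0.0142, 0.1268]
ee_rot: [0.0, -0.066, 0.998, 0.0]
wrist_force: [1.0, -0.7, -0.8]
opening: 0.168
gripper_force: 78.2
clock: 7.97
eef_pos: [0.4198, -0.0026, 0.0741]
ee_rot: [0.001, -0.066, 0.998, -0.0]
wrist_force: [1.0, -0.2, -1.0]
opening: 0.167
gripper_force: 78.2
[ 0.41982972 -0.00256576  0.07405359] [ 1.19287111e-03 -6.61290186e-02  9.97810273e-01 -4.35026018e-04] [-2.77625602e-01 -5.54976913e-02  2.23931737e+00 -1.83407301e-05
  9.55233583e-01 -1.98076609e+00]
s -130 30 [-119.9   -1.8   -0.7]
s -110 33 [-1.005e+02 -4.000e-01 -1.000e-01]
s -90 32 [-79.5  -1.3  -0.4]
s -70 32 [-58.9  -2.8  -1.2]
t -130 42 [-120.4    1.5    0.6]
t -110 40 [-99.5   0.8  -0.2]
t -90 37 [-80.7   1.   -0. ]
t -70 1 [-69.1  -5.1  -4.4]
```

View pics/g3.png

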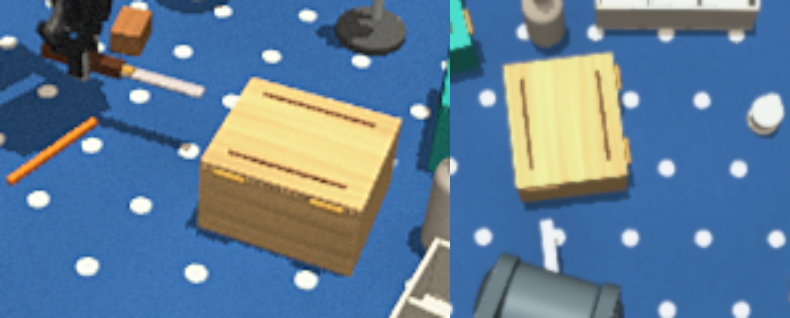

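The blade lines up with the notch: in the top crop its tip is at (547,222), about 30 mm from the case's +y edge along its own direction. Inserting now.

```bash
python3 -m jog '[[[0,0,0],[-0.4,0,0.03],1],[[0,0,0],[-0.5,0,0],1],[[0,0,0],[-0.4,0,0],1],[[0,0,0],[-0.2,0,0],1],[[0,0,0],[0,0,0],1],[[0,0,0],[0,0,0],1]]'
python3 -m jog '[[[0,0,0],[-0.3,0,0],1],[[0,0,0],[-0.3,0,0],1],[[0,0,0],[-0.2,0,0],1],[[0,0,0],[-0.1,0,0],1],[[0,0,0],[0,0,0],1],[[0,0,0],[0,0,0],1]]'
```

```text
clock: 8.57
eef_pos: [0.4632, 0.0039, 0.072]
ee_rot: [-0.0, -0.066, 0.998, 0.0]
wrist_force: [-0.8, 1.0, -0.6]
opening: 0.172
gripper_force: 78.2
clock: 9.07
eef_pos: [0.4901, 0.0076, 0.0718]
ee_rot: [-0.0, -0.066, 0.998, 0.0]
wrist_force: [0.2, 0.5, -0.3]
opening: 0.169
gripper_force: 78.2
```

```bash
python3 -m jog '[[[0,0,0],[0,0,-0.13],1],[[0,0,0],[0,0,-0.13],1],[[0,0,0],[0,-0.02,-0.31],1],[[0,0,0],[0,-0.04,-0.31],1],[[0,0,0],[0,-0.08,-0.3],1],[[0,0,0],[0,-0.1,-0.3],1],[[0,0,0],[0,0,0],1],[[0,0,0],[0,0,0],1]]'
python3 - <<'E'
from h import *
s=snap('scene');t=snap('top')
cv2.imwrite('pics/g4.png',np.hstack([cv2.resize(s['color'][130:270,190:360,::-1],(450,370)),cv2.resize(t['color'][110:250,180:330,::-1],(340,370))]))
E
```

```text
clock: 9.73
eef_pos: [0.4919, 0.0001, 0.1174]
ee_rot: [0.001, -0.066, 0.998, -0.0]
wrist_force: [0.2, 0.4, -2.3]
opening: 0.172
gripper_force: 78.0
```

View pics/g4.png

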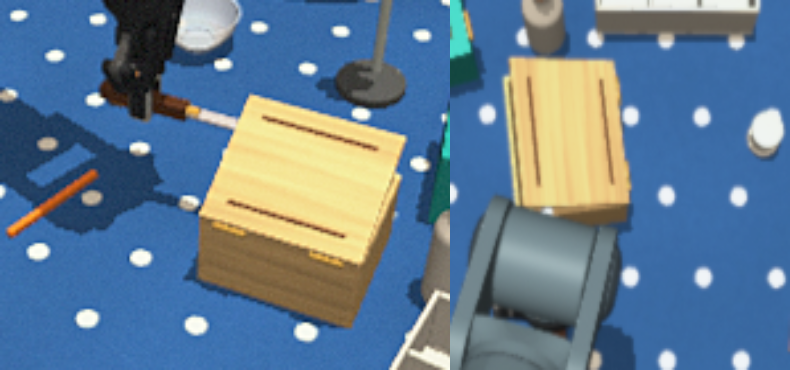

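The lid is rising on the blade, which enters at scene crop (225,118). Continuing to about 0.9 rad, then I'll measure the lid's plane.

```bash
python3 -m jog '[[[0,0,0],[0,-0.14,-0.28],1],[[0,0,0],[0,-0.16,-0.27],1],[[0,0,0],[0,-0.19,-0.25],1],[[0,0,0],[0,-0.21,-0.23],1],[[0,0,0],[0,-0.24,-0.21],1],[[0,0,0],[0,0,0],1],[[0,0,0],[0,0,0],1],[[0,0,0],[0,0,0],1]]'
cat > th.py <<'E'
from h import *
from scipy.optimize import brentq
C=np.array([665.5,-6.5]);a=np.radians(7.5);E=np.array([[np.cos(a),np.sin(a)],[-np.sin(a),np.cos(a)]])
def tocase(P): 
    Q=P*1000; xy=(Q[...,:2]-C)@E.T; return np.concatenate([xy,Q[...,2:]],-1)
lens=tocase(np.array([.621,.253,.213]));print('lens',lens.round(1))
l=np.array([lens[1]+65,lens[2]-80]);c=np.array([63,-40.])
def out(t):
    M=75*np.array([np.cos(t),np.sin(t)]);d=M-c;return 2*t-np.arctan2(d[1],d[0])-np.arctan2(l[1]-M[1],l[0]-M[0])
print('want',brentq(out,.5,1.4))
for n in('scene','top'):
    s=snap(n);Q=tocase(pts(s));hsv=cv2.cvtColor(s['color'],cv2.COLOR_RGB2HSV)
    m=(s['depth']>0)&(abs(Q[...,0])<70)&(Q[...,1]>-75)&(Q[...,1]<70)&(Q[...,2]>105)&(Q[...,2]<225)
    w=Q[m]
    if n=='top': w=w[(w[:,0]>-40)]
    th=None
    for it in range(6):   # robust line fit in yz, outer surface of the lid
        vy,vz,y0,z0=cv2.fitLine(w[:,1:].astype(np.float32),cv2.DIST_HUBER,0,.01,.01).ravel()
        r=(w[:,1]-y0)*-vz+(w[:,2]-z0)*vy; w=w[abs(r)<max(4,2.5*r.std())]
    th=np.arctan2(vz,vy)%np.pi
    nrm=np.array([-np.sin(th),np.cos(th)]);off=(np.array([y0+65,z0-80]))@nrm
    print(n,len(w),'theta',round(th,4),'plane offset from hinge',round(off,1),'(6 expected)','x',np.percentile(w[:,0],[2,98]).round(),'z',np.percentile(w[:,2],[2,98]).round())
o=ctrl.observe();print(o['eef_pos'],o['ee_rot']); q=tocase(np.array(o['eef_pos']));print('tcp case',q,'theta from blade corner',np.arctan2(q[2]+.5-80,q[1]-7+65))
E
python3 th.py
```

```text
clock: 10.5
eef_pos: [0.495, -0.0277, 0.1536]
ee_rot: [0.0, -0.066, 0.998, 0.0]
wrist_force: [-0.0, 1.7, -1.4]
opening: 0.166
gripper_force: 78.2
lens [-10.2 263.1 213. ]
want 1.0142017916624877
scene 2661 theta 0.8946 plane offset from hinge 5.5 (6 expected) x [-67.  67.] z [107. 184.]
top 1094 theta 0.8903 plane offset from hinge 4.6 (6 expected) x [-38.  68.] z [107. 185.]
[ 0.49461358 -0.0273213   0.1531725 ] [-1.28712848e-04 -6.64688068e-02  9.97788481e-01  1.71134644e-04]
tcp case [-172.14219021    1.661984    153.17249525] theta from blade corner 0.8900919018413146
```

```bash
python3 -m jog '[[[0,0,0],[0,-0.1,-0.07],1],[[0,0,0],[0,-0.12,-0.085],1],[[0,0,0],[0,-0.1,-0.07],1],[[0,0,0],[0,0,0],1],[[0,0,0],[0,0,0],1],[[0,0,0],[0,0,0],1],[[0,0,0],[0,0,0],1],[[0,0,0],[0,0,0],1]]'
python3 th.py; python3 - <<'E'
from th import tocase
from h import *
s=dict(np.load('/tmp/scene.npz'));Q=tocase(pts(s));c=s['color'].astype(int)
m=np.zeros(Q.shape[:2],bool);m[94:116,326:352]=1
g=m&(Q[...,1]<262.5+4)&(Q[...,1]>235)&(c.min(-1)>70)&(Q[...,2]>195)
print('lens disc',g.sum(),Q[g].mean(0).round(1),np.median(Q[g],0).round(1),Q[g].min(0).round(),Q[g].max(0).round())
v,u=np.argwhere(g).mean(0)
K=s['K']
for y in(255,258,261):
    # centroid ray meets case plane y
    r=s['R'].T@np.linalg.inv(K)@[u,v,1];o=-s['R'].T@s['t'];A=tocase(o);B=tocase(o+r);t=(y-A[1])/(B-A)[1];print(y,(A+t*(B-A)).round(1))
b=m&(c.max(-1)<45)&(Q[...,1]>240)&(Q[...,1]<300)&(Q[...,2]>170)
print('body',b.sum(),np.percentile(Q[b],[3,50,97],axis=0).round(1))
cv2.imwrite('pics/g5.png',np.hstack([cv2.resize(s['color'][70:270,190:390,::-1],(500,500)),cv2.resize(s['color'][90:120,320:355,::-1],(290,500))]))
E
```

```text
clock: 11.27
eef_pos: [0.4961, -0.037, 0.1602]
ee_rot: [0.0, -0.066, 0.998, 0.0]
wrist_force: [-0.3, 1.0, -1.6]
opening: 0.168
gripper_force: 78.2
lens [-10.2 263.1 213. ]
want 1.0142017916624877
scene 2741 theta 1.0145 plane offset from hinge 5.5 (6 expected) x [-67.  67.] z [107. 193.]
top 930 theta 1.0124 plane offset from hinge 4.6 (6 expected) x [-38.  67.] z [107. 194.]
[ 0.49606086 -0.03701846  0.16024475] [ 7.09126597e-05 -6.64187172e-02  9.97791836e-01 -8.57107568e-06]
tcp case [-171.97302625   -8.141124    160.24474777] theta from blade corner 1.0176174755742977
lens [-10.2 263.1 213. ]
want 1.0142017916624877
scene 2732 theta 1.0158 plane offset from hinge 5.3 (6 expected) x [-67.  67.] z [107. 193.]
top 930 theta 1.0162 plane offset from hinge 4.4 (6 expected) x [-38.  68.] z [107. 194.]
[ 0.49606313 -0.03701931  0.1602507 ] [ 7.42962608e-05 -6.64381284e-02  9.97790544e-01  1.14060823e-07]
tcp case [-171.97087935   -8.14226002  160.25070446] theta from blade corner 1.017660637855932
lens disc 53 [-10.4 263.6 211.9] [-10.4 263.9 211.4] [-22. 260. 198.] [  1. 266. 225.]
255 [ -8.7 255.  216.8]
258 [ -9.3 258.  215.1]
261 [ -9.9 261.  213.4]
body 198 [[-34.9 271.3 194.9]
 [ -1.1 276.7 221.1]
 [ 15.8 288.5 230.5]]
```

View pics/g5.png

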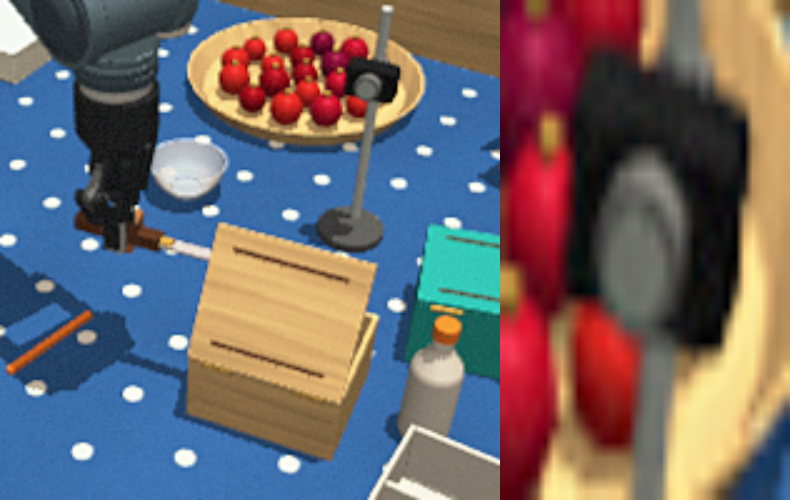

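The lid rests on the blade at about 1.015 rad, against 1.014 wanted, and everything is still. The picture shows the lid open on the blade, with the lens disc at scene pixel (337,104) undisturbed. Handing in.

```bash
python3 -c "
from plant import ctrl;print(ctrl.sign_off())"
```

```text
the job is handed in; nothing more can be done
None
```

I handed the job in with the knife gripped and its blade holding the lid still at about 1.015 rad, against a computed 1.014 rad for the camera to see the bauble's cap in the middle of the mirror. I could not look into the mirror itself, so that angle rests on the measured positions of the lens and case.

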